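# Clamp arm off its hooks, held level over the cradle

### The arm

A 7-joint arm with a two-finger parallel gripper is mounted at the origin on a cart in front of the work surface, level with it; the furniture and walls round the work are solid. World frame = base frame: x ahead of the robot, y to its left, z up, the work surface at z = 0. Lengths are in m, angles in rad, forces in N, time in s.
With the tool pointing down it reaches from about 0.35 to 0.9 m from the base axis. Payload 8.1 kg.
Tool frame: the origin (TCP) lies between the finger pads; the fingertips stand 14 mm ahead of it and the grasp point (between the pads) lies 5 mm behind it; z points along the fingers, y is the direction in which the jaws open and shut (so a half turn about z gives the same grasp; the last joint's range is limited). The gripper opens to 85 mm and grips with 20 to 120 N. Pads are 22 mm wide; open, the fingers measure 114 mm over their backs; the gripper's body (76 mm by 85 mm) begins 54 mm behind the grasp point. The pads swing forward as they close: fully open they stand 13 mm farther back than shut.
Start: joints at [-1.445, 0.434, 0.025, 1.573, -0.012, 1.134, -0.075], TCP at [0.142, 0.609, 0.245] pointing down, gripper open.
Joint ranges: [-2.62, 2.62], [-0.44, 2.09], [-1.27, 1.32], [0.08, 2.57], [-1.32, 4.46], [0.12, 2], [-2.74, 2.74]. Speed limits (rad/s): [2.22, 2.22, 3.01, 3.01, 3.14, 3.14, 3.14].

### API

Orientations are given as a unit quaternion [x, y, z, w].
In Python, from rig import bot gives the robot as it stands.
- The arm moves only by the tool step_arm, never from a script. Its argument "deltas" is a list of rows, each an object with "rot": the turn, a rotation vector about the tool's x, y, z in rad, a list of three; "xyz": the shift along the tool's x, y, z in mm, a list of three; "fingers": the closure, from 0 (fully open) to 1 (shut). In form: [{"rot": [rx, ry, rz], "xyz": [dx, dy, dz], "fingers": fingers}, ...]. A call has 1 to 5 rows; each row shifts and turns the pose as measured when the row begins, along the tool's axes as they then stand; what a row does not reach is not made up. A row lasts 1/10 s, in which the tool goes at most 50 mm and 8.59 degrees, less where a joint would pass 70% of its speed; a pose out of reach is approached as far as the arm can. A call with a gripper value outside its range is refused whole. The fingers move at their own pace and stop on an object; "grip_force" is the grip in N (left out, the last holds). Time passes only in rows, so rows that do not move let the fingers close. It gives the time, the measured TCP pose, the force and the opening at its end, in the units of the state.
- bot.read_state(): the state, without advancing time (a new reading comes with each control period).
- bot.read_camera(name): name is "side" or "top" or "wrist"; returns a dict with "frame" (420x560x3 uint8, red, green, blue), "intrinsics" (3x3 intrinsics, pixels), "D" ([k1, k2, p1, p2, k3] as OpenCV has them; the pictures are not rectified), "camera_from_world" (4x4, takes a point from world to camera coordinates). Camera axes: x right, y down, z forward; pixel columns grow to the right and rows downward; lengths in m; the calibration is good to about 2 mm. A picture is of the moment at which its call begins. There is no depth.
- bot.sign_off(): hands the job in, once; it reports no verdict.
The state is a dict: "time_s": time; "joint_positions": joint angles; "qd": joint speeds; "joint_efforts": joint torques, N m; "tcp_pos": TCP position; "ee_rot": TCP orientation; "contact_force": force on the tool from outside, world axes, zero at the start; "moment": the same for the moment, N m; "opening": finger opening in m.
Only numpy, scipy, OpenCV 4.12 (cv2) and the standard library are available. Lean on these libraries where they do the work, as an engineer would, in place of code of your own. Each camera call takes 0.05 s, during which the arm holds its last target.

### The job

Lift the head-heavy clamp arm up and off the two hooks of the grey stand, gripping its bar at the balance point, and bring it over the green cradle: blue head above the wide pocket, bare end above the fork, level, about 4 cm above where it would rest, and not touching the cradle. Finish while still holding it there, steady; do not lower it into the cradle or let go, and leave the pen, bottle and vials where they stand.

Things in the scene. Friction and masses are not known exactly. Their poses are not given: they have to be found in the camera images.
- clamp_arm: Clamp arm, 0.2-0.4 kg: bare metal 12 x 12 mm square bar, 226 mm long, blue head (36 wide, 44 long, 40 high) on one end. Origin: on the bar axis at the balance point, bare bar 56 mm from the head's inner face, 170 mm from the bare end. y along the bar to the head, z up, x across (grip across x). Starts level, axis 115 mm above the worktop, loose on hooks near y = +40 and -100 mm.
- clamp_head (a point): On the clamp arm's bar axis at mid-length of the blue head, 78 mm from the arm's origin towards +y. The head spans y = +56 to +100 mm and z = -26 to +14 mm in the arm's frame; with its screw the arm ends at y = +109 mm.
- clamp_tail (a point): Point on the clamp arm's bar axis near the bare end, 150 mm from the origin towards -y.
- hook_stand: Fixed grey foot 70 x 185 x 12 mm with two U hooks of 8 mm wire, open at the top. Origin on the worktop, below the axis of a centred bar; y along the bar to the head's side, z up. Hooks at y = +40 and -100 mm, x = -21 to +21 mm, carry the bar's underside 109 mm above the worktop. Front tips (black balls) end 128 mm, rear wires 133 mm high: the bar must rise 30 mm to come clear.
- cradle: Fixed aluminium plate 90 x 285 x 10 mm with two green seats. Origin on the worktop below where the arm's balance point would sit; y from fork to pocket, z up; a seated arm has the same axes. Head pocket: 56 wide in x, y = +48 to +110, floor 49 and side walls 62 mm high. Fork for the bare bar: y = -130, 18 thick, 40 wide, slot 18 wide, slot floor 69, prongs 85 mm high.
- cradle_seat (a point): Where the clamp arm's origin would be if it were seated in the cradle: 75 mm above the cradle's origin.
- lab_pen: White and blue pen, 138 mm long, lying near the worktop's front edge. Bystander.
- red_bottle: Brown bottle with a red cap, 52 mm across, 110 mm high, standing at the back. Origin at its foot. Bystander.
- white_vial: Amber vial with a white cap, 21 mm across, 51 mm high. Origin at its foot. Bystander.
- amber_vial: Slim brown vial, 14 mm across, 45 mm high. Origin at its foot. Bystander.

How it is judged:
By the outcome, as a careful person would: the job done as asked, in the order asked, and still so for the second after the job is handed in, while the arm keeps its last pose, push and grip.
It also fails if it takes over 37 s, if anything falls off the work surface, if the arm or the gripper's body presses on something with over 40 N, if the wrist force passes 120 N, or if a joint passes its speed limit or range.

## Working session

There is one attempt and no reset: what is moved stays moved. The work goes in short steps, Python scripts to look and compute and a tool call to move; the robot and the scene stay as the last step left them, time stands still between calls to the robot, and variables do not carry over. Pictures are saved under pics/ and viewed, and the job is handed in when it is done.

Besides the shell and the picture viewer there is one more tool, called after "Call:" as name([rows], argument=value, ...), one row to a line, values as JSON. step_arm: Moves the arm, as the interface text tells. Its arguments: {"type":"object","properties":{"deltas":{"type":"array","items":{"type":"object","properties":{"rot":{"type":"array","items":{"type":"number"}},"xyz":{"type":"array","items":{"type":"number"}},"fingers":{"type":"number"}}}},"grip_force":{"type":"number"}},"required":["deltas"]}

```bash
ls && mkdir -p pics
python3 - <<'E'
from rig import bot
import cv2
s=bot.read_state()
for k,v in s.items(): print(k,v)
for n in ["top","side","wrist"]:
    c=bot.read_camera(n)
    cv2.imwrite(f"pics/{n}0.png",c["frame"][:,:,::-1])
    print(n,c["intrinsics"],c["D"],c["camera_from_world"])
E
```

```text
pics
time_s 0.0
joint_positions [-1.4446027   0.43522777  0.02500057  1.57411297 -0.01158956  1.13398772
 -0.07508012]
qd [-3.66474272e-04 -4.95675339e-04 -7.85271162e-06  1.49490038e-04
 -8.53607323e-04  1.29559174e-03 -5.18168746e-04]
joint_efforts [ 6.54795695e-04 -6.70466781e+01  1.02556709e+00 -3.16204441e+01
  1.55983446e-02  1.27239831e-02  3.35196762e-05]
tcp_pos [0.14171375 0.60822137 0.24451716]
ee_rot [ 1.14182554e-01  9.93459467e-01 -7.95436780e-04 -8.17978564e-06]
contact_force [ 0.71426376 -0.81916979  0.43189746]
moment [-0.000903   -0.0165469   0.00127844]
opening 0.08531427922567224
top [[473.27844174   0.         278.15975648]
 [  0.         473.27844174 212.18844865]
 [  0.           0.           1.        ]] [0.00772211 0.         0.         0.         0.        ] [[-0.02619181 -0.9995937  -0.01124339 -0.13936389]
 [-0.99075352  0.02745467 -0.13286721  0.52974747]
 [ 0.13312191  0.0076594  -0.99107007  1.08933574]
 [ 0.          0.          0.          1.        ]]
side [[420.7483208    0.         285.19165764]
 [  0.         420.7483208  208.32332693]
 [  0.           0.           1.        ]] [-0.0364777  0.         0.         0.         0.       ] [[ 0.99547315 -0.09437404  0.0112579  -0.53834715]
 [-0.0277076  -0.40146893 -0.91545343  0.05251458]
 [ 0.09091474  0.91099739 -0.40226642  1.06399705]
 [ 0.          0.          0.          1.        ]]
wrist [[333.90372739   0.         274.25190637]
 [  0.         333.90372739 211.44519969]
 [  0.           0.           1.        ]] [-0.01884228  0.          0.          0.          0.        ] [[ 0.2275099   0.97377352 -0.00209477 -0.62430855]
 [ 0.93481374 -0.21780401  0.28050789 -0.03598446]
 [ 0.27269491 -0.06577654 -0.95984943  0.3796474 ]
 [ 0.          0.          0.          1.        ]]
```

View pics/top0.png

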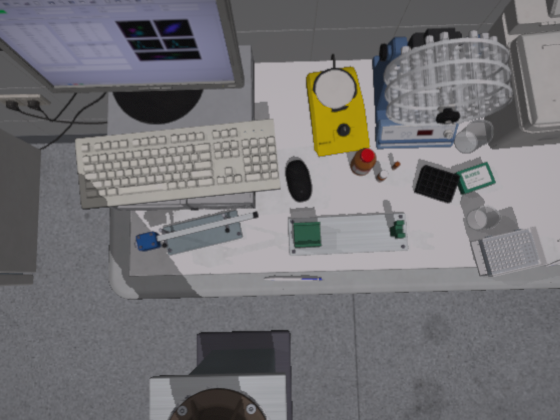

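View pics/side0.png

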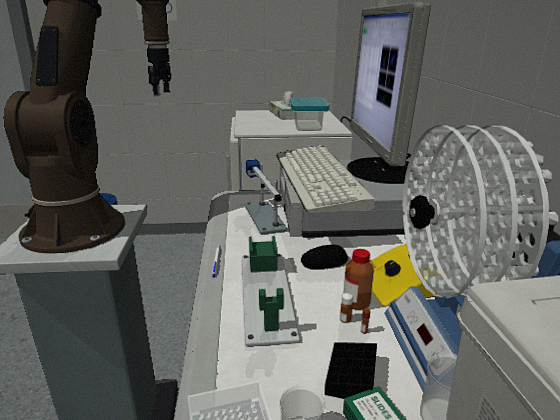

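View pics/wrist0.png

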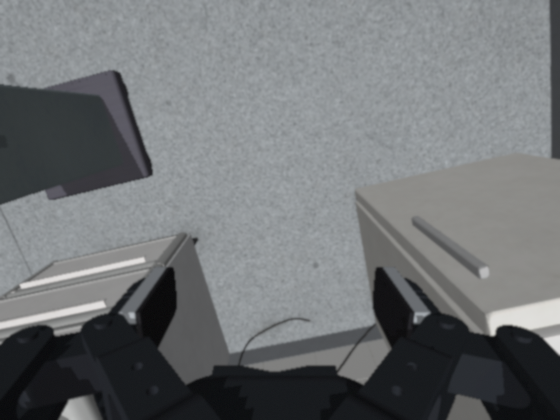

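Run:
```python
import cv2
a=cv2.imread("pics/top0.png")
b=cv2.resize(a[190:270,120:270],None,fx=5,fy=5,interpolation=cv2.INTER_CUBIC);cv2.imwrite("pics/top_c1.png",b)
b=cv2.resize(a[195:270,275:425],None,fx=5,fy=5,interpolation=cv2.INTER_CUBIC);cv2.imwrite("pics/top_c2.png",b)
a=cv2.imread("pics/side0.png")
b=cv2.resize(a[140:250,200:350],None,fx=5,fy=5,interpolation=cv2.INTER_CUBIC);cv2.imwrite("pics/side_c1.png",b)
b=cv2.resize(a[225:350,220:340],None,fx=4,fy=4,interpolation=cv2.INTER_CUBIC);cv2.imwrite("pics/side_c2.png",b)
```

```text
(no output)
```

View pics/top_c1.png

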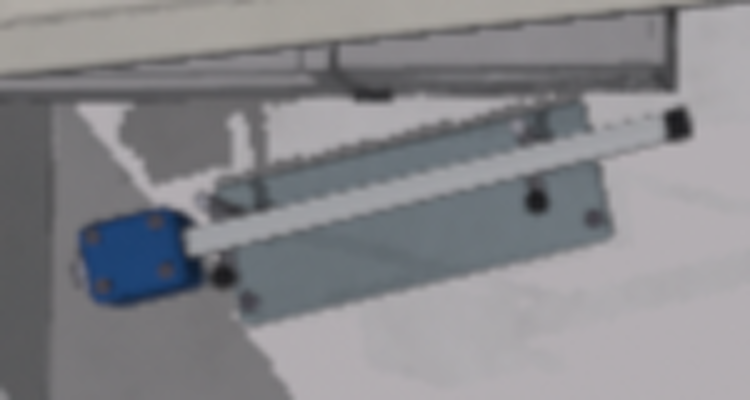

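View pics/top_c2.png

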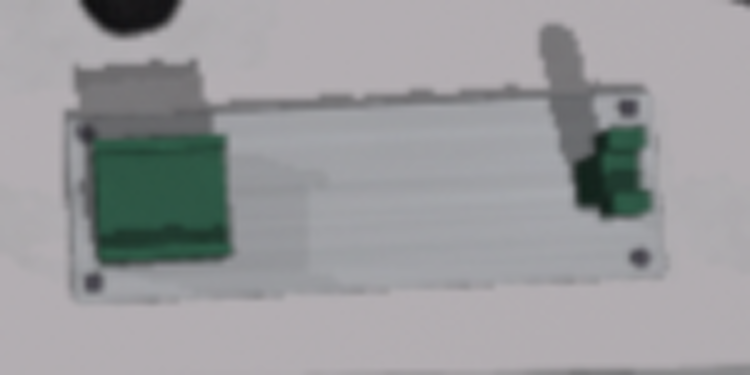

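View pics/side_c1.png

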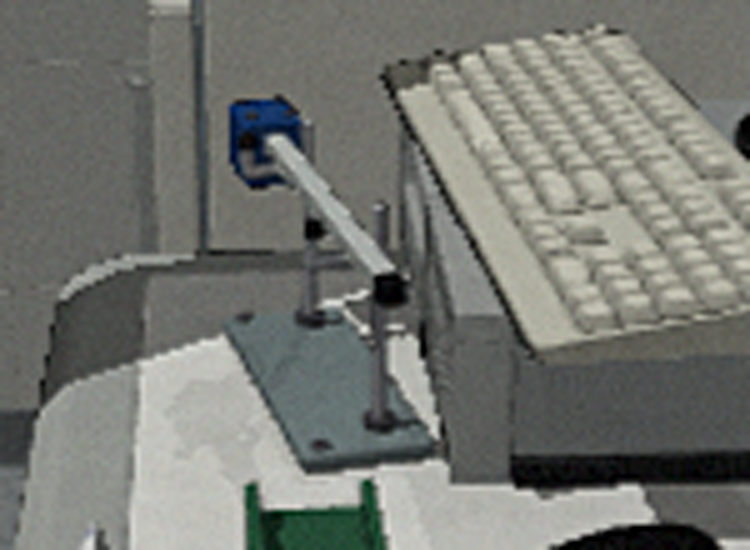

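View pics/side_c2.png

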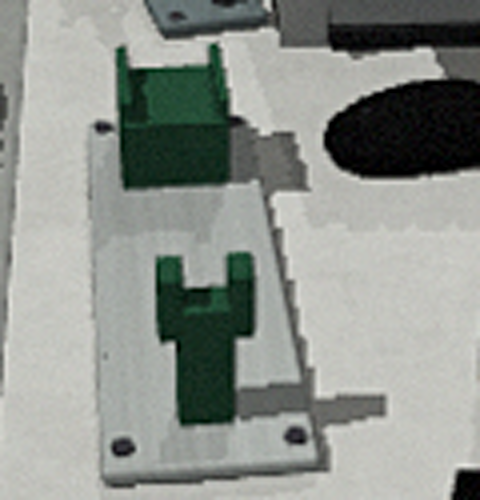

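```bash
cat > h.py <<'E'
import numpy as np,cv2
from scipy.optimize import least_squares
from scipy.spatial.transform import Rotation as R
T={"top":(np.array([[473.27844174,0,278.15975648],[0,473.27844174,212.18844865],[0,0,1]]),np.array([0.00772211,0,0,0,0]),np.array([[-0.02619181,-0.9995937,-0.01124339,-0.13936389],[-0.99075352,0.02745467,-0.13286721,0.52974747],[0.13312191,0.0076594,-0.99107007,1.08933574]])),
"side":(np.array([[420.7483208,0,285.19165764],[0,420.7483208,208.32332693],[0,0,1]]),np.array([-0.0364777,0,0,0,0]),np.array([[0.99547315,-0.09437404,0.0112579,-0.53834715],[-0.0277076,-0.40146893,-0.91545343,0.05251458],[0.09091474,0.91099739,-0.40226642,1.06399705]]))}
def proj(P,c,cam=None):
    K,D,E=cam if cam else T[c]
    return cv2.projectPoints(np.asarray(P,float).reshape(-1,1,3),cv2.Rodrigues(E[:,:3])[0],E[:,3],K,D)[0].reshape(-1,2)
def plane(px,c,z):
    K,D,E=T[c]
    u=cv2.undistortPoints(np.asarray(px,float).reshape(-1,1,2),K,D).reshape(-1,2)
    d=np.c_[u,np.ones(len(u))]@E[:,:3]; o=-E[:,:3].T@E[:,3]
    return o+d*((z-o[2])/d[:,2])[:,None]
def tri(p1,p2):
    f=lambda X:np.r_[proj(X,"top")[0]-p1,proj(X,"side")[0]-p2]
    r=least_squares(f,[.5,0,.1]);return r.x,r.fun
def crop(p,o,s): return (np.asarray(p,float)+.5)/s-.5+np.asarray(o)
def fitpose(obs,x0,z=0):
    # obs: list of (cam,pix,local xyz); returns x,y,yaw
    def f(v):
        Rm=R.from_euler('z',v[2]).as_matrix();out=[]
        for c,p,l in obs: out.append(proj(Rm@np.array(l)+[v[0],v[1],0],c)[0]-p)
        return np.concatenate(out)
    r=least_squares(f,x0,loss='soft_l1');return r.x,f(r.x).reshape(-1,2)
E
python3 - <<'E'
from h import *
np.set_printoptions(suppress=True,precision=4)
t1=lambda p:crop(p,(120,190),5); t2=lambda p:crop(p,(275,195),5)
s1=lambda p:crop(p,(200,140),5); s2=lambda p:crop(p,(220,225),4)
print("stand corners",plane([t1(p) for p in [(217,180),(583,98),(612,235),(245,325)]],"top",.012))
print("bar head/tail",plane([t1((187,241)),t1((685,123))],"top",.121))
print("head corners",plane([t1(p) for p in [(78,225),(175,210),(97,305),(195,293)]],"top",.129))
# local: y to head side
# x right-handed: y to head(+worldy approx), z up -> x ~ +world x
o=[("top",t1((217,180)),(.035,.0925,.012)),("top",t1((583,98)),(.035,-.0925,.012)),("top",t1((612,235)),(-.035,-.0925,.012)),("top",t1((245,325)),(-.035,.0925,.012))]
# plate may be offset: fit with dy free
x,f=fitpose(o,[.45,.3,0]);print("plate pose",x);print(f)
o=[("top",t1((187,241)),(0,.056,.121)),("top",t1((688,123)),(0,-.170,.121)),
 ("side",s1((390,272)),(0,-.170,.121)),("side",s1((390,290)),(0,-.170,.115)),
 ("top",t1((136,257)),(0,.078,.129))]
x,f=fitpose(o,[.45,.3,0]);print("arm pose",x);print(f)
print("plate cr",plane([t2(p) for p in [(68,113),(648,88),(665,275),(72,302)]],"top",.01))
print("prongs",plane([t2(p) for p in [(610,128),(645,127),(612,215),(650,213)]],"top",.085))
o=[("top",t2((92,140)),(.028,.110,.062)),("top",t2((225,135)),(.028,.048,.062)),("top",t2((230,257)),(-.028,.048,.062)),("top",t2((98,263)),(-.028,.110,.062)),
("top",t2((610,128)),(.02,-.121,.085)),("top",t2((645,127)),(.02,-.139,.085)),("top",t2((612,215)),(-.02,-.121,.085)),("top",t2((650,213)),(-.02,-.139,.085)),
("side",s2((157,257)),(-.02,-.139,.085)),("side",s2((254,255)),(.02,-.139,.085)),]
x,f=fitpose(o,[.45,-.1,0]);print("cradle pose",x,np.degrees(x[2]));print(f)
print("kbd corner right-front", tri(crop((675,0),(120,190),5)*0+np.array([279,168]),s1((540,358))))
print("kbd left-front", tri(np.array([80,206]),s1((390,78))))
E
```

```text
stand corners [[ 0.5038  0.1259  0.012 ]
 [ 0.539  -0.0518  0.012 ]
 [ 0.472  -0.0648  0.012 ]
 [ 0.4335  0.112   0.012 ]]
bar head/tail [[ 0.4652  0.1112  0.121 ]
 [ 0.5111 -0.1069  0.121 ]]
head corners [[0.4727 0.1564 0.129 ]
 [0.4781 0.1144 0.129 ]
 [0.4379 0.1477 0.129 ]
 [0.4419 0.1055 0.129 ]]
plate pose [0.4871 0.0303 0.2031]
[[-0.8303  0.4902]
 [ 0.5905 -0.4414]
 [ 1.0634  0.1795]
 [-0.7425 -0.2478]]
arm pose [0.4756 0.057  0.2139]
[[-0.2068  0.7009]
 [ 0.4165 -0.297 ]
 [ 0.0069  1.8189]
 [-0.0037  0.6453]
 [-0.9406 -0.3592]]
plate cr [[ 0.5162 -0.1774  0.01  ]
 [ 0.5206 -0.4581  0.01  ]
 [ 0.4302 -0.4607  0.01  ]
 [ 0.4249 -0.1767  0.01  ]]
prongs [[ 0.4934 -0.4204  0.085 ]
 [ 0.4934 -0.4362  0.085 ]
 [ 0.4541 -0.419   0.085 ]
 [ 0.4546 -0.436   0.085 ]]
cradle pose [ 0.4712 -0.2971  0.0262] 1.4984835175632099
[[-0.432   0.2888]
 [-0.2002 -0.1415]
 [ 0.3637 -0.295 ]
 [-0.2542 -0.0618]
 [-1.3225 -0.3671]
 [-0.3342 -0.592 ]
 [-0.1981 -0.0834]
 [ 0.2308 -0.108 ]
 [-0.7783  5.1279]
 [-0.2469  4.1188]]
kbd corner right-front (array([ 0.5951, -0.1568,  0.1052]), array([-0.5633,  9.413 ,  9.1643, -1.6691]))
kbd left-front (array([0.5435, 0.2915, 0.098 ]), array([-0.0009,  0.0974,  0.1365, -0.0196]))
```

```bash
cat > plan.py <<'E'
from h import *
from rig import bot
np.set_printoptions(suppress=True,precision=4)
def plan(target,axis_yaw,n,lim=50):
    """target TCP xyz; tool down with tool y at world angle axis_yaw; n rows shown"""
    s=bot.read_state();p=np.array(s["tcp_pos"]);Rm=R.from_quat(s["ee_rot"])
    c,si=np.cos(axis_yaw),np.sin(axis_yaw)
    y=np.array([c,si,0]);z=np.array([0,0,-1.]);x=np.cross(y,z)
    Rt=R.from_matrix(np.c_[x,y,z])
    w=(Rm.inv()*Rt).as_rotvec();d=np.array(target)-p
    print("t",round(s["time_s"],2),"p",p,"F",np.round(s["contact_force"],2),"M",np.round(s["moment"],3),"open",round(s["opening"],4),"tilt",Rm.as_matrix()[:,2])
    print("q",np.array(s["joint_positions"]))
    print("remain mm",d*1000,"rotvec",w)
    for k in range(n):
        Rk=Rm*R.from_rotvec(w*k/n)
        print(k,"rot",np.round(w/n,3),"xyz",np.round(Rk.inv().apply(d/n)*1000,1))
E
python3 - <<'E'
from plan import *
plan((0.4756,0.057,0.24),0.211,15)
E
```

```text
t 0.15 p [0.1417 0.6083 0.2447] F [-0.11  0.06 -0.35] M [ 0.016  0.023 -0.012] open 0.0853 tilt [-0.0002 -0.0013 -1.    ]
q [-1.4446  0.4351  0.025   1.5739 -0.0116  1.1341 -0.0752]
remain mm [ 333.8761 -551.3157   -4.7125] rotvec [-0.0011  0.0008  1.1309]
0 rot [-0.     0.     0.075] xyz [-30.  -30.7   0.4]
1 rot [-0.     0.     0.075] xyz [-32.2 -28.4   0.4]
2 rot [-0.     0.     0.075] xyz [-34.3 -25.9   0.3]
3 rot [-0.     0.     0.075] xyz [-36.1 -23.2   0.3]
4 rot [-0.     0.     0.075] xyz [-37.8 -20.4   0.3]
5 rot [-0.     0.     0.075] xyz [-39.2 -17.5   0.3]
6 rot [-0.     0.     0.075] xyz [-40.4 -14.5   0.3]
7 rot [-0.     0.     0.075] xyz [-41.4 -11.4   0.3]
8 rot [-0.     0.     0.075] xyz [-42.2  -8.3   0.3]
9 rot [-0.     0.     0.075] xyz [-42.7  -5.1   0.3]
10 rot [-0.     0.     0.075] xyz [-42.9  -1.9   0.3]
11 rot [-0.     0.     0.075] xyz [-42.9   1.4   0.3]
12 rot [-0.     0.     0.075] xyz [-42.7   4.6   0.3]
13 rot [-0.     0.     0.075] xyz [-42.3   7.8   0.3]
14 rot [-0.     0.     0.075] xyz [-41.5  11.    0.3]
```

Call:
step_arm([
  {"rot": [0, 0, 0.075], "xyz": [-30, -30, -8], "fingers": 0.2},
  {"rot": [0, 0, 0.075], "xyz": [-32, -28, -8], "fingers": 0.2},
  {"rot": [0, 0, 0.075], "xyz": [-34, -26, -8], "fingers": 0.2},
  {"rot": [0, 0, 0.075], "xyz": [-36, -23, 0], "fingers": 0.2},
  {"rot": [0, 0, 0.075], "xyz": [-38, -20, 0], "fingers": 0.2},
])

```text
time_s: 0.65
tcp_pos: [0.251, 0.4244, 0.2667]
ee_rot: [0.299, 0.954, -0.002, -0.001]
contact_force: [0.9, 0.8, 0.3]
opening: 0.0681
```

Run:
```python
from plan import *
plan((0.4756,0.057,0.22),0.211,11)
```

```text
t 0.65 p [0.251  0.4244 0.2667] F [0.93 0.83 0.3 ] M [ 0.002 -0.111  0.026] open 0.0681 tilt [-0.0035 -0.0027 -1.    ]
q [-1.2686  0.2002  0.1495  1.8612 -0.0357  1.0866 -0.1408]
remain mm [ 224.6006 -367.4197  -46.6648] rotvec [-0.0045  0.0003  0.7535]
0 rot [-0.     0.     0.068] xyz [-35.8 -15.8   4.3]
1 rot [-0.     0.     0.068] xyz [-36.8 -13.3   4.3]
2 rot [-0.     0.     0.068] xyz [-37.6 -10.8   4.2]
3 rot [-0.     0.     0.068] xyz [-38.3  -8.2   4.2]
4 rot [-0.     0.     0.068] xyz [-38.8  -5.5   4.2]
5 rot [-0.     0.     0.068] xyz [-39.   -2.9   4.2]
6 rot [-0.     0.     0.068] xyz [-39.1  -0.2   4.2]
7 rot [-0.     0.     0.068] xyz [-39.1   2.5   4.2]
8 rot [-0.     0.     0.068] xyz [-38.8   5.2   4.2]
9 rot [-0.     0.     0.068] xyz [-38.4   7.8   4.2]
10 rot [-0.     0.     0.068] xyz [-37.7  10.4   4.2]
```

Call:
step_arm([
  {"rot": [0, 0, 0.07], "xyz": [-36, -16, 2], "fingers": 0.2},
  {"rot": [0, 0, 0.07], "xyz": [-37, -13, 2], "fingers": 0.2},
  {"rot": [0, 0, 0.07], "xyz": [-38, -11, 2], "fingers": 0.2},
  {"rot": [0, 0, 0.07], "xyz": [-38, -8, 2], "fingers": 0.2},
  {"rot": [0, 0, 0.07], "xyz": [-39, -5, 2], "fingers": 0.2},
])

```text
time_s: 1.15
tcp_pos: [0.3555, 0.2478, 0.2567]
ee_rot: [0.467, 0.884, -0.001, -0.001]
contact_force: [1.3, 0.4, -1.2]
opening: 0.0683
```

Run:
```python
from plan import *
plan((0.4756,0.057,0.23),0.211,6)
```

```text
t 1.15 p [0.3555 0.2478 0.2567] F [ 1.27  0.37 -1.23] M [ 0.007 -0.055  0.009] open 0.0683 tilt [-0.0034 -0.0012 -1.    ]
q [-1.0317  0.1017  0.3326  2.0122 -0.04    1.0369 -0.0816]
remain mm [ 120.096  -190.8274  -26.6539] rotvec [-0.0036 -0.0002  0.3876]
0 rot [-0.001 -0.     0.065] xyz [-37.6  -1.4   4.4]
1 rot [-0.001 -0.     0.065] xyz [-37.6   1.1   4.4]
2 rot [-0.001 -0.     0.065] xyz [-37.4   3.5   4.4]
3 rot [-0.001 -0.     0.065] xyz [-37.1   5.9   4.4]
4 rot [-0.001 -0.     0.065] xyz [-36.7   8.3   4.4]
5 rot [-0.001 -0.     0.065] xyz [-36.1  10.6   4.4]
```

Call:
step_arm([
  {"rot": [0, 0, 0.065], "xyz": [-38, -1, 2], "fingers": 0.2},
  {"rot": [0, 0, 0.065], "xyz": [-38, 1, 2], "fingers": 0.2},
  {"rot": [0, 0, 0.065], "xyz": [-37, 4, 2], "fingers": 0.2},
  {"rot": [0, 0, 0.065], "xyz": [-37, 6, 2], "fingers": 0.2},
  {"rot": [0, 0, 0.065], "xyz": [-37, 8, 2], "fingers": 0.2},
])

```text
time_s: 1.65
tcp_pos: [0.4579, 0.0802, 0.2464]
ee_rot: [0.609, 0.793, -0.001, -0.001]
contact_force: [0.4, 1.3, -0.5]
opening: 0.068
```

Run:
```python
from plan import *
plan((0.4756,0.057,0.23),0.211,2)
```

```text
t 1.65 p [0.4579 0.0802 0.2464] F [ 0.44  1.26 -0.53] M [ 0.027 -0.036 -0.029] open 0.068 tilt [-0.0027  0.0003 -1.    ]
q [-0.7478  0.1746  0.5407  1.9757 -0.1061  1.0209  0.1021]
remain mm [ 17.7322 -23.2371 -16.396 ] rotvec [-0.0026 -0.0009  0.0492]
0 rot [-0.001 -0.     0.025] xyz [-13.5   5.6   8.2]
1 rot [-0.001 -0.     0.025] xyz [-13.4   5.9   8.2]
```

Call:
step_arm([
  {"rot": [0, 0, 0.03], "xyz": [-18, 7, 8], "fingers": 0.2},
  {"rot": [-0.002, 0, 0.02], "xyz": [-8, 4, 6], "fingers": 0.2},
  {"rot": [0, 0, 0], "xyz": [0, 0, 0], "fingers": 0.2},
])

```text
time_s: 1.95
tcp_pos: [0.477, 0.0516, 0.2317]
ee_rot: [0.634, 0.773, -0.0, 0.0]
contact_force: [-0.2, -1.1, -0.0]
opening: 0.0685
```

Run:
```python
from plan import *
plan((0.4756,0.057,0.23),0.211,2)
c=bot.read_camera("wrist");cv2.imwrite("pics/wrist1.png",c["frame"][:,:,::-1]);np.savez("w1.npz",K=c["intrinsics"],D=c["D"],E=c["camera_from_world"])
E=c["camera_from_world"];print(-E[:3,:3].T@E[:3,3])
cam=(c["intrinsics"],np.array(c["D"]),E[:3])
def L(l,x=.4756,y=.057,a=.2139): return R.from_euler('z',a).apply(l)+[x,y,0]
for l in [(0,.056,.121),(0,-.17,.121),(0,0,.121),(.006,0,.121),(-.006,0,.121)]: print(l,proj(L(l),None,cam))
```

```text
t 1.95 p [0.477  0.0516 0.2317] F [-0.23 -1.08 -0.05] M [-0.022 -0.008 -0.036] open 0.0685 tilt [ 0.0002 -0.0011 -1.    ]
q [-0.6882  0.2211  0.5677  1.9685 -0.1401  0.9903  0.1434]
remain mm [-1.3511  5.3599 -1.7487] rotvec [-0.      0.0011 -0.0132]
0 rot [-0.     0.001 -0.007] xyz [ 2.8 -0.1  0.9]
1 rot [-0.     0.001 -0.007] xyz [ 2.8 -0.1  0.9]
[0.4625 0.1218 0.3603]
(0, 0.056, 0.121) [[272.8763 128.8008]]
(0, -0.17, 0.121) [[277.4143 390.0712]]
(0, 0, 0.121) [[274.2214 206.2374]]
(0.006, 0, 0.121) [[282.2924 206.1055]]
(-0.006, 0, 0.121) [[266.1519 206.3694]]
```

View pics/wrist1.png

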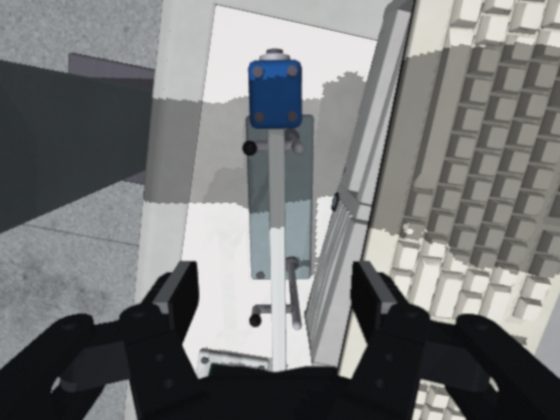

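Run:
```python
from plan import *
t1=lambda p:crop(p,(120,190),5)
s1=lambda p:crop(p,(200,140),5)
for a in [(675,88),(675,10)]:
  for b in [(510,318),(455,318),(510,480),(450,475)]: print(a,b,*tri(t1(a),s1(b)))
im=cv2.imread("pics/wrist1.png").astype(int)
for r in [150,180,206,240,280]:
    print(r,[int(v) for v in im[r,255:300].mean(1)])
w=cv2.imread("pics/wrist1.png")
cv2.imwrite("pics/w1c.png",cv2.resize(w[180:330,240:420],None,fx=4,fy=4,interpolation=cv2.INTER_CUBIC))
```

```text
(675, 88) (510, 318) [ 0.549  -0.1022  0.0953] [ 0.1871 -8.1435 -8.339   1.2869]
(675, 88) (455, 318) [ 0.5362 -0.1017  0.0977] [ 0.0386 -2.7051 -2.7777  0.4104]
(675, 88) (510, 480) [ 0.5576 -0.0969  0.0082] [ 0.1124 -5.8329 -5.7512  0.871 ]
(675, 88) (450, 475) [ 0.5423 -0.0967  0.0138] [-0.0003  0.0327  0.0324 -0.0047]
(675, 10) (510, 318) [ 0.567  -0.1023  0.0979] [ 0.0224 -0.6243 -0.6391  0.1049]
(675, 10) (455, 318) [ 0.5542 -0.1018  0.1003] [-0.1306  4.7979  4.9247 -0.7758]
(675, 10) (510, 480) [ 0.5764 -0.097   0.0108] [-0.0629  1.9834  1.955  -0.3142]
(675, 10) (450, 475) [ 0.561  -0.0968  0.0164] [-0.175   7.8245  7.7423 -1.1905]
150 [28, 51, 75, 91, 96, 96, 97, 97, 97, 97, 97, 97, 101, 111, 125, 134, 136, 137, 136, 136, 136, 136, 136, 136, 136, 137, 137, 133, 125, 112, 100, 96, 97, 97, 96, 95, 92, 86, 81, 86, 93, 101, 108, 113, 115]
180 [95, 94, 94, 94, 94, 94, 94, 94, 93, 90, 88, 87, 88, 98, 116, 129, 135, 136, 136, 137, 137, 137, 136, 136, 136, 137, 137, 136, 129, 117, 101, 96, 96, 96, 96, 97, 96, 96, 96, 96, 96, 96, 97, 96, 97]
206 [85, 86, 87, 89, 93, 95, 96, 97, 97, 97, 97, 96, 96, 97, 107, 122, 133, 137, 137, 137, 138, 137, 137, 136, 137, 137, 138, 139, 137, 136, 141, 149, 152, 153, 154, 154, 154, 154, 153, 153, 153, 153, 153, 153, 153]
240 [154, 154, 155, 154, 155, 155, 154, 154, 155, 155, 155, 156, 156, 161, 176, 198, 212, 218, 219, 219, 219, 219, 217, 217, 216, 217, 217, 217, 203, 176, 153, 152, 155, 155, 156, 156, 156, 156, 156, 157, 156, 156, 156, 156, 156]
280 [217, 216, 216, 215, 215, 215, 215, 215, 216, 216, 217, 217, 218, 217, 217, 216, 216, 218, 220, 220, 220, 219, 218, 217, 216, 217, 217, 217, 209, 193, 190, 205, 202, 172, 128, 100, 90, 83, 79, 87, 120, 170, 208, 221, 222]
```

View pics/w1c.png

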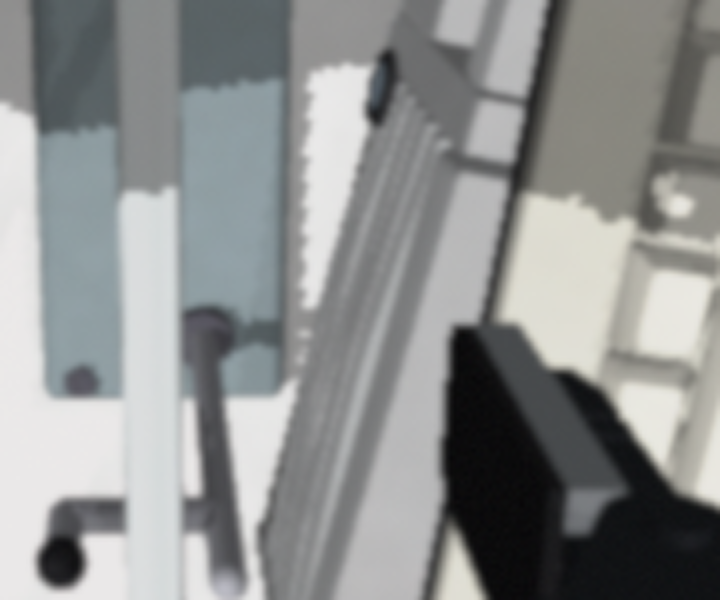

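Run:
```python
from plan import *
plan((0.4774,0.0574,0.11),0.218,5)
z=np.load("w1.npz")
# shelf top edge in wrist at z~.097, head face
K,D,E=z["K"],z["D"],z["E"][:3]
T["w"]=(K,D,E)
print(plane([(352,217),(320,330)],"w",.097), plane([(276,128)],"w",.125))
a=.216;print("local edge",R.from_euler('z',-a).apply(plane([(352,217),(335,275)],"w",.097)-[.4774,.0574,0]))
```

```text
t 2.0 p [0.4767 0.0524 0.232 ] F [-0.26 -0.91 -0.56] M [-0.     0.059 -0.   ] open 0.0679 tilt [ 0.0002 -0.0007 -1.    ]
q [-0.6892  0.2203  0.5669  1.9685 -0.1398  0.9909  0.1432]
remain mm [   0.7229    4.9994 -122.0265] rotvec [ 0.      0.0008 -0.0185]
0 rot [ 0.     0.    -0.004] xyz [ 1.   0.3 24.4]
1 rot [ 0.     0.    -0.004] xyz [ 1.   0.3 24.4]
2 rot [ 0.     0.    -0.004] xyz [ 1.   0.3 24.4]
3 rot [ 0.     0.    -0.004] xyz [ 1.   0.4 24.4]
4 rot [ 0.     0.    -0.004] xyz [ 0.9  0.4 24.4]
[[ 0.5418  0.054   0.097 ]
 [ 0.5414 -0.0571  0.097 ]] [[0.4657 0.1128 0.125 ]]
local edge [[ 0.0622 -0.0171  0.097 ]
 [ 0.0498 -0.0698  0.097 ]]
```

Call:
step_arm([
  {"rot": [0, 0, -0.01], "xyz": [4, 1, 15], "fingers": 0.5},
  {"rot": [0, 0, -0.008], "xyz": [1, 0.6, 20], "fingers": 0.5},
  {"rot": [0, 0, 0], "xyz": [0, 0, 20], "fingers": 0.5},
  {"rot": [0, 0, 0], "xyz": [0, 0, 15], "fingers": 0.5},
])

```text
time_s: 2.4
tcp_pos: [0.4767, 0.0648, 0.1624]
ee_rot: [0.621, 0.784, 0.003, -0.0]
contact_force: [-0.7, 0.3, 0.4]
opening: 0.0425
```

Run:
```python
from plan import *
plan((0.4774,0.0574,0.11),0.218,3)
c=bot.read_camera("wrist");cv2.imwrite("pics/wrist2.png",c["frame"][:,:,::-1])
```

```text
t 2.4 p [0.4767 0.0648 0.1624] F [-0.73  0.32  0.43] M [-0.036  0.035 -0.002] open 0.0425 tilt [ 0.0032  0.0042 -1.    ]
q [-0.6577  0.3154  0.5239  2.0536 -0.2187  0.8208  0.2242]
remain mm [  0.7386  -7.4321 -52.4448] rotvec [ 0.0041 -0.0034  0.0119]
0 rot [ 0.001 -0.001  0.004] xyz [-2.5 -0.4 17.5]
1 rot [ 0.001 -0.001  0.004] xyz [-2.5 -0.4 17.5]
2 rot [ 0.001 -0.001  0.004] xyz [-2.5 -0.3 17.5]
```

View pics/wrist2.png

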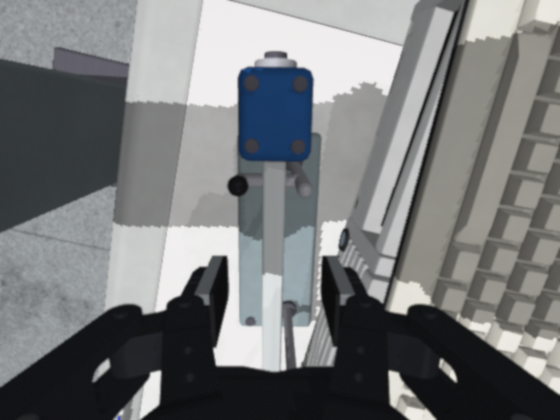

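Call:
step_arm([
  {"rot": [0.003, -0.003, 0.01], "xyz": [-7, -0.5, 10], "fingers": 0.5},
  {"rot": [0, 0, 0], "xyz": [0, 0, 14], "fingers": 0.5},
  {"rot": [0, 0, 0], "xyz": [0, 0, 6], "fingers": 0.5},
])

```text
time_s: 2.75
tcp_pos: [0.4763, 0.0606, 0.1304]
ee_rot: [0.623, 0.782, 0.0, -0.001]
contact_force: [-0.3, 0.3, 0.4]
opening: 0.0426
```

Run:
```python
from plan import *
plan((0.4774,0.0574,0.11),0.218,2)
```

```text
t 2.75 p [0.4763 0.0606 0.1304] F [-0.34  0.32  0.44] M [-0.049  0.026 -0.019] open 0.0426 tilt [-0.0012  0.0012 -1.    ]
q [-0.6267  0.3667  0.5032  2.0846 -0.2584  0.7503  0.2646]
remain mm [  1.0776  -3.2252 -20.4466] rotvec [-0.0009 -0.0014  0.0075]
0 rot [-0.    -0.001  0.004] xyz [-1.7  0.2 10.2]
1 rot [-0.    -0.001  0.004] xyz [-1.7  0.2 10.2]
```

Call:
step_arm([
  {"rot": [0, -0.001, 0.006], "xyz": [-4, 0.5, 10], "fingers": 0.5},
  {"rot": [0, 0, 0], "xyz": [-1, 0, 9], "fingers": 0.5},
  {"rot": [0, 0, 0], "xyz": [0, 0, 1], "fingers": 0.5},
])

```text
time_s: 3.05
tcp_pos: [0.4782, 0.0559, 0.1094]
ee_rot: [0.625, 0.78, 0.0, -0.0]
contact_force: [0.3, 0.2, -0.6]
opening: 0.0425
```

Run:
```python
from plan import *
plan((0.4774,0.0574,0.11),0.218,1)
c=bot.read_camera("wrist");cv2.imwrite("pics/wrist3.png",c["frame"][:,:,::-1])
c=bot.read_camera("side");cv2.imwrite("pics/side3.png",cv2.resize(c["frame"][130:250,200:350,::-1],None,fx=5,fy=5,interpolation=cv2.INTER_CUBIC))
```

```text
t 3.05 p [0.4782 0.0559 0.1094] F [ 0.28  0.17 -0.61] M [0.029 0.01  0.001] open 0.0425 tilt [-0.0005  0.0005 -1.    ]
q [-0.5986  0.4028  0.4855  2.101  -0.2883  0.7014  0.296 ]
remain mm [-0.8473  1.4704  0.6209] rotvec [-0.0004 -0.0006  0.0018]
0 rot [-0.    -0.001  0.002] xyz [ 1.6 -0.5 -0.6]
```

View pics/wrist3.png

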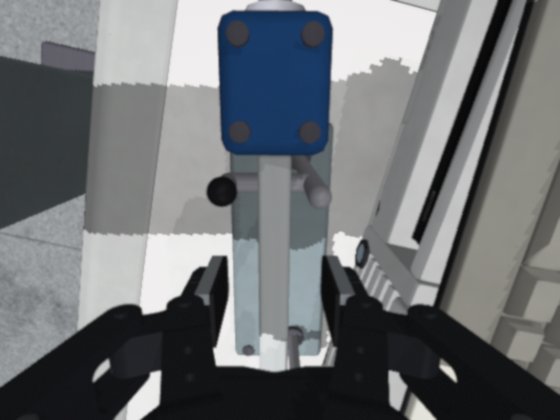

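View pics/side3.png

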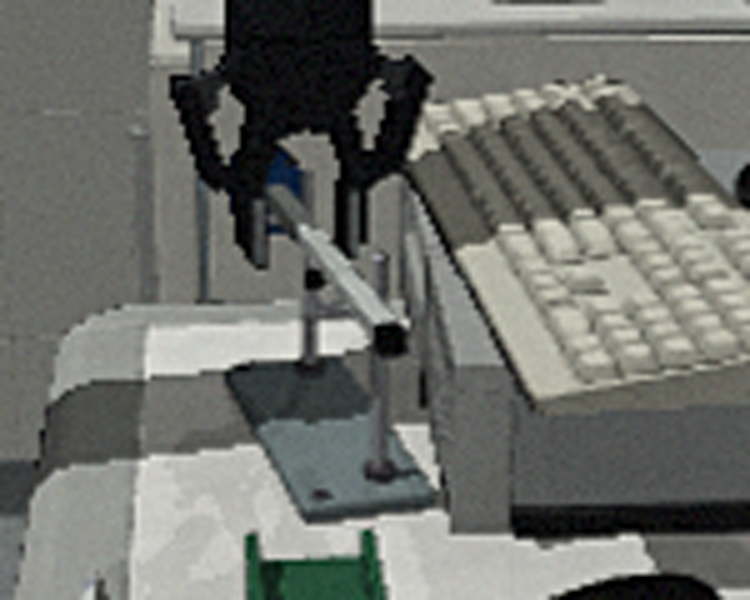

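Call:
step_arm([
  {"rot": [0, 0, 0], "xyz": [1.6, -0.7, -0.5], "fingers": 0.6},
  {"rot": [0, 0, 0], "xyz": [0, 0, 0], "fingers": 0.7},
  {"rot": [0, 0, 0], "xyz": [0, 0, 0], "fingers": 0.8},
  {"rot": [0, 0, 0], "xyz": [0, 0, 0], "fingers": 1.0},
  {"rot": [0, 0, 0], "xyz": [0, 0, 0], "fingers": 1.0},
], grip_force=80)

```text
time_s: 3.65
tcp_pos: [0.4783, 0.0578, 0.1119]
ee_rot: [0.625, 0.78, 0.001, 0.0]
contact_force: [-0.0, -0.6, -2.2]
opening: 0.0103
```

Run:
```python
from plan import *
plan((0.4774,0.0574,0.11),0.218,1)
```

```text
t 3.65 p [0.4783 0.0578 0.1119] F [-0.01 -0.56 -2.17] M [ 0.014  0.01  -0.091] open 0.0103 tilt [ 0.0022  0.0015 -1.    ]
q [-0.6044  0.3975  0.4875  2.1006 -0.2859  0.7038  0.2903]
remain mm [-0.8537 -0.3819 -1.93  ] rotvec [ 0.0025 -0.001   0.0019]
0 rot [ 0.002 -0.001  0.002] xyz [-0.2 -0.9  1.9]
```

Call:
step_arm([
  {"rot": [0, 0, 0], "xyz": [0, 0, -2], "fingers": 1.0},
  {"rot": [0, 0, 0], "xyz": [0, 0, -5], "fingers": 1.0},
  {"rot": [0, 0, 0], "xyz": [0, 0, -7], "fingers": 1.0},
  {"rot": [0, 0, 0], "xyz": [0, 0, 0], "fingers": 1.0},
])

```text
time_s: 4.05
tcp_pos: [0.4776, 0.0576, 0.1267]
ee_rot: [0.625, 0.78, 0.001, -0.0]
contact_force: [-0.2, -0.1, -2.6]
opening: 0.0105
```

Run:
```python
from plan import *
plan((0.4774,0.0574,0.17),0.218,4)
c=bot.read_camera("wrist");cv2.imwrite("pics/wrist4.png",c["frame"][:,:,::-1])
c=bot.read_camera("side");cv2.imwrite("pics/side4.png",cv2.resize(c["frame"][130:250,200:350,::-1],None,fx=5,fy=5,interpolation=cv2.INTER_CUBIC))
```

```text
t 4.05 p [0.4776 0.0576 0.1267] F [-0.21 -0.08 -2.6 ] M [-0.052 -0.031  0.042] open 0.0105 tilt [ 0.0008  0.0011 -1.    ]
q [-0.619   0.3733  0.5027  2.0878 -0.2652  0.7398  0.2717]
remain mm [-0.1611 -0.2143 43.2845] rotvec [ 0.001  -0.0009  0.0018]
0 rot [ 0. -0.  0.] xyz [ -0.   -0.  -10.8]
1 rot [ 0. -0.  0.] xyz [ -0.   -0.  -10.8]
2 rot [ 0. -0.  0.] xyz [ -0.   -0.  -10.8]
3 rot [ 0. -0.  0.] xyz [ -0.   -0.  -10.8]
```

View pics/wrist4.png

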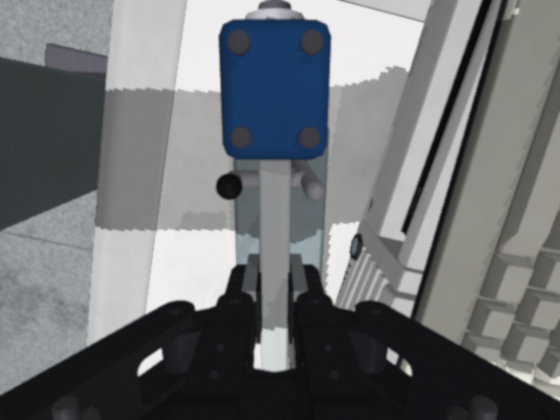

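View pics/side4.png

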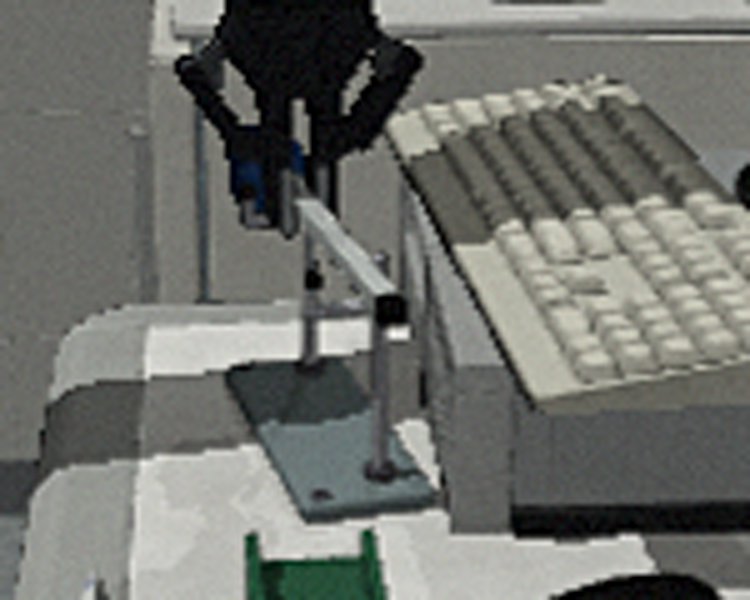

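Call:
step_arm([
  {"rot": [0.001, -0.001, 0], "xyz": [0, 0, -10], "fingers": 1.0},
  {"rot": [0, 0, 0], "xyz": [0, 0, -13], "fingers": 1.0},
  {"rot": [0, 0, 0], "xyz": [0, 0, -13], "fingers": 1.0},
  {"rot": [0, 0, 0], "xyz": [0, 0, -10], "fingers": 1.0},
  {"rot": [0, 0, 0], "xyz": [0, 0, -3], "fingers": 1.0},
])

```text
time_s: 4.65
tcp_pos: [0.4765, 0.0573, 0.178]
ee_rot: [0.625, 0.78, -0.001, -0.001]
contact_force: [0.2, 0.7, -2.9]
opening: 0.0104
```

```bash
cat > look.py <<'E'
from plan import *
import sys
def look(tag,box=(0,0,560,420)):
    for n in ["top","side"]:
        c=bot.read_camera(n);f=c["frame"][:,:,::-1];cv2.imwrite(f"pics/{n}{tag}_raw.png",f)
E
python3 - <<'E'
from look import *
plan((0.4774,0.0574,0.172),0.218,1)
look("5")
a=cv2.imread("pics/top5_raw.png");cv2.imwrite("pics/top5c.png",cv2.resize(a[180:270,110:270],None,fx=5,fy=5,interpolation=cv2.INTER_CUBIC))
a=cv2.imread("pics/side5_raw.png");cv2.imwrite("pics/side5c.png",cv2.resize(a[130:250,200:350],None,fx=5,fy=5,interpolation=cv2.INTER_CUBIC))
E
```

```text
t 4.65 p [0.4765 0.0573 0.178 ] F [ 0.23  0.71 -2.92] M [-0.039  0.002 -0.007] open 0.0104 tilt [-0.0026 -0.0013 -1.    ]
q [-0.6637  0.2954  0.5431  2.034  -0.1978  0.8653  0.2091]
remain mm [ 0.8898  0.0877 -6.0255] rotvec [-0.0028  0.0007  0.0014]
0 rot [-0.003  0.001  0.001] xyz [-0.1  0.9  6. ]
```

View pics/top5c.png

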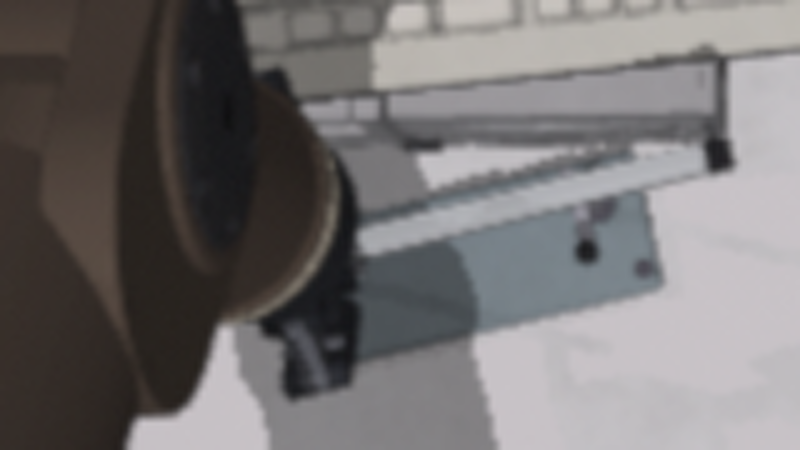

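View pics/side5c.png

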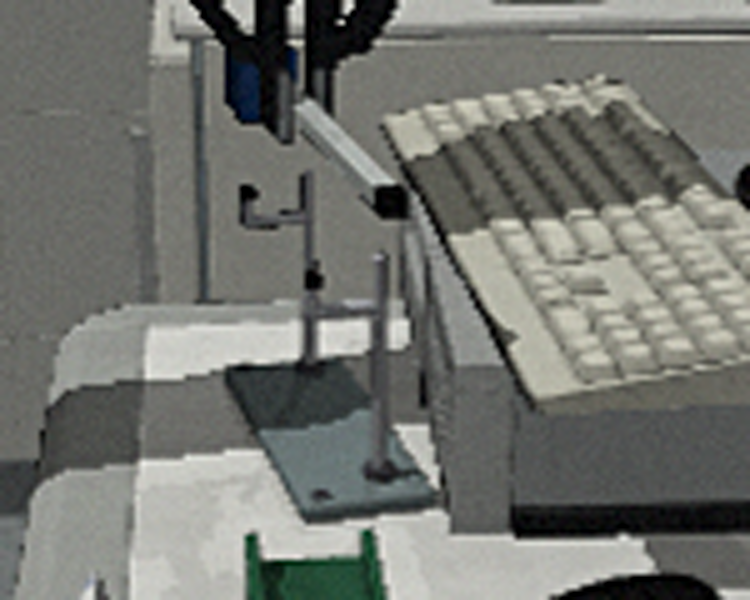

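Run:
```python
from look import *
t=crop((730,152),(110,180),5);s=crop((391,188),(200,130),5)
X,r=tri(t,s);print(X,r)
s_=bot.read_state();p=np.array(s_["tcp_pos"]);Rm=R.from_quat(s_["ee_rot"]).as_matrix()
g=p-.005*Rm[:,2];print("grasp",g,"local tail",Rm.T@(X-g))
# cradle target: seat (.4712,-.2971), yaw .0262
plan((0.4712,-0.2971,0.172),0.0262,9)
```

```text
[ 0.5113 -0.1087  0.1894] [ 0.0013 -0.2307 -0.2481  0.0351]
grasp [0.4763 0.0574 0.1823] local tail [-0.1698 -0.0021 -0.0069]
t 4.75 p [0.4763 0.0574 0.1773] F [-0.65  0.61 -3.96] M [ 0.015 -0.001  0.015] open 0.0105 tilt [-0.0031 -0.0013 -1.    ]
q [-0.6633  0.2964  0.5426  2.0349 -0.1984  0.864   0.2097]
remain mm [  -5.0892 -354.4606   -5.3245] rotvec [-0.0032  0.001   0.1934]
0 rot [-0.     0.     0.021] xyz [-38.3  -9.1   0.6]
1 rot [-0.     0.     0.021] xyz [-38.5  -8.3   0.6]
2 rot [-0.     0.     0.021] xyz [-38.7  -7.5   0.6]
3 rot [-0.     0.     0.021] xyz [-38.8  -6.6   0.6]
4 rot [-0.     0.     0.021] xyz [-39.   -5.8   0.6]
5 rot [-0.     0.     0.021] xyz [-39.1  -5.    0.6]
6 rot [-0.     0.     0.021] xyz [-39.2  -4.1   0.6]
7 rot [-0.     0.     0.021] xyz [-39.3  -3.3   0.6]
8 rot [-0.     0.     0.021] xyz [-39.3  -2.4   0.6]
```

Call:
step_arm([
  {"rot": [0, 0, 0.01], "xyz": [-15, -3.5, 0], "fingers": 1.0},
  {"rot": [0, 0, 0.018], "xyz": [-28, -6.5, 0], "fingers": 1.0},
  {"rot": [-0.001, 0, 0.018], "xyz": [-30, -6.5, 0], "fingers": 1.0},
  {"rot": [-0.001, 0, 0.018], "xyz": [-30, -6, 0], "fingers": 1.0},
  {"rot": [0, 0, 0.018], "xyz": [-30, -5, 0], "fingers": 1.0},
])

```text
time_s: 5.25
tcp_pos: [0.4722, -0.0813, 0.175]
ee_rot: [0.655, 0.755, -0.002, -0.002]
contact_force: [1.0, 0.8, -2.2]
opening: 0.0107
```

Run:
```python
from look import *
plan((0.4712,-0.2971,0.165),0.0262,7)
```

```text
t 5.25 p [ 0.4722 -0.0813  0.175 ] F [ 1.03  0.82 -2.21] M [-0.016 -0.08  -0.03 ] open 0.0107 tilt [-0.0051 -0.0011 -1.    ]
q [-0.418   0.3072  0.6023  2.0409 -0.225   0.8626  0.4525]
remain mm [  -0.9854 -215.815    -9.9661] rotvec [-0.0051  0.0007  0.1157]
0 rot [-0.001  0.     0.017] xyz [-30.5  -4.5   1.5]
1 rot [-0.001  0.     0.017] xyz [-30.6  -4.    1.5]
2 rot [-0.001  0.     0.017] xyz [-30.6  -3.5   1.4]
3 rot [-0.001  0.     0.017] xyz [-30.7  -3.    1.4]
4 rot [-0.001  0.     0.017] xyz [-30.7  -2.5   1.4]
5 rot [-0.001  0.     0.017] xyz [-30.8  -2.    1.4]
6 rot [-0.001  0.     0.017] xyz [-30.8  -1.5   1.4]
```

Call:
step_arm([
  {"rot": [-0.001, 0, 0.017], "xyz": [-30, -4.5, 0], "fingers": 1.0},
  {"rot": [-0.001, 0, 0.017], "xyz": [-30, -4, 0], "fingers": 1.0},
  {"rot": [-0.001, 0, 0.017], "xyz": [-30, -3.5, 0], "fingers": 1.0},
  {"rot": [-0.001, 0, 0.017], "xyz": [-30, -3, 0], "fingers": 1.0},
  {"rot": [0, 0, 0.017], "xyz": [-28, -2.5, 0], "fingers": 1.0},
])

```text
time_s: 5.75
tcp_pos: [0.4651, -0.2413, 0.1725]
ee_rot: [0.69, 0.724, -0.003, -0.002]
contact_force: [0.4, -0.0, -2.3]
opening: 0.0104
```

Run:
```python
from look import *
plan((0.4712,-0.2971,0.165),0.0262,3)
```

```text
t 5.75 p [ 0.4651 -0.2413  0.1725] F [ 0.43 -0.01 -2.3 ] M [-0.019 -0.025  0.039] open 0.0104 tilt [-0.0062 -0.0016 -1.    ]
q [-0.1052  0.3944  0.6421  1.9436 -0.2919  0.9021  0.7321]
remain mm [  6.0807 -55.7645  -7.5166] rotvec [-0.0062  0.0014  0.0215]
0 rot [-0.002  0.     0.007] xyz [-18.7   1.2   2.5]
1 rot [-0.002  0.     0.007] xyz [-18.7   1.3   2.5]
2 rot [-0.002  0.     0.007] xyz [-18.6   1.4   2.5]
```

Call:
step_arm([
  {"rot": [-0.003, 0, 0.008], "xyz": [-22, 2, 2], "fingers": 1.0},
  {"rot": [-0.002, 0, 0.006], "xyz": [-12, 2, 2], "fingers": 1.0},
  {"rot": [0, 0, 0], "xyz": [-4, 0, 0], "fingers": 1.0},
  {"rot": [0, 0, 0], "xyz": [0, 0, 0], "fingers": 1.0},
])

```text
time_s: 6.15
tcp_pos: [0.4663, -0.2871, 0.1666]
ee_rot: [0.699, 0.715, -0.003, -0.001]
contact_force: [0.4, -0.4, -3.0]
opening: 0.0104
```

Run:
```python
from look import *
plan((0.4712,-0.2971,0.165),0.0262,1)
look("6")
a=cv2.imread("pics/top6_raw.png");cv2.imwrite("pics/top6c.png",cv2.resize(a[190:275,275:430],None,fx=5,fy=5,interpolation=cv2.INTER_CUBIC))
a=cv2.imread("pics/side6_raw.png");cv2.imwrite("pics/side6c.png",cv2.resize(a[190:350,200:350],None,fx=3.75,fy=3.75,interpolation=cv2.INTER_CUBIC))
c=bot.read_camera("wrist");cv2.imwrite("pics/wrist6.png",c["frame"][:,:,::-1])
```

```text
t 6.15 p [ 0.4663 -0.2871  0.1666] F [ 0.38 -0.36 -2.97] M [0.017 0.056 0.011] open 0.0104 tilt [-0.0053 -0.0032 -1.    ]
q [-0.013   0.4409  0.64    1.8958 -0.3209  0.9123  0.804 ]
remain mm [  4.8948 -10.028   -1.5503] rotvec [-0.0054  0.0031 -0.0032]
0 rot [-0.005  0.003 -0.003] xyz [-10.1   4.7   1.6]
```

View pics/top6c.png

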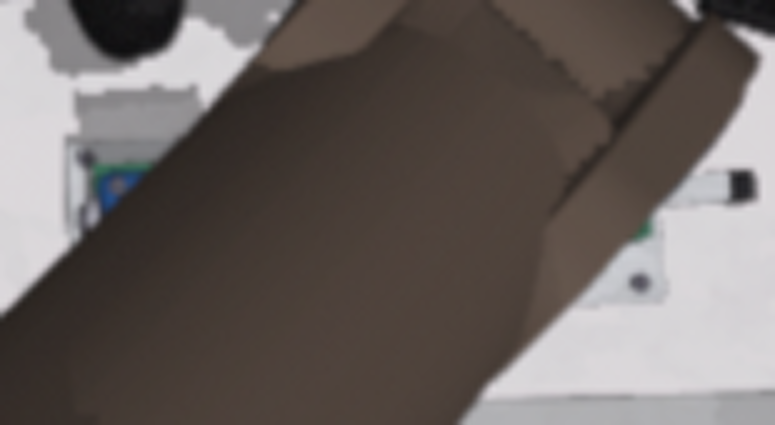

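View pics/side6c.png

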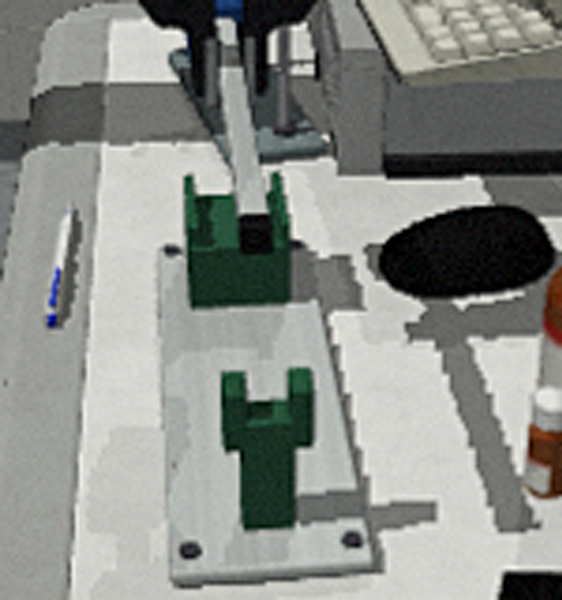

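View pics/wrist6.png

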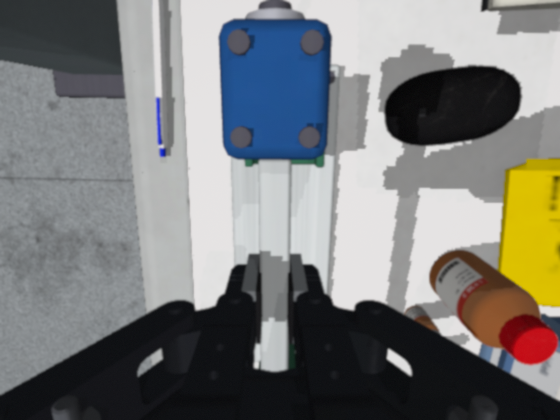

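Run:
```python
from plan import *
t2=lambda p:crop(p,(275,195),5);s2=lambda p:crop(p,(220,225),4)
o=[("top",t2((92,140)),(.028,.110,.062)),("top",t2((225,135)),(.028,.048,.062)),("top",t2((230,257)),(-.028,.048,.062)),("top",t2((98,263)),(-.028,.110,.062)),
("top",t2((610,128)),(.02,-.121,.085)),("top",t2((645,127)),(.02,-.139,.085)),("top",t2((612,215)),(-.02,-.121,.085)),("top",t2((650,213)),(-.02,-.139,.085)),
("side",s2((157,257)),(-.02,-.121,.085)),("side",s2((254,255)),(.02,-.121,.085)),]
x,f=fitpose(o,[.45,-.1,0]);print("cradle pose",x,np.degrees(x[2]));print(f)
x,f=fitpose(o[:8],[.45,-.1,0]);print("cradle top only",x,np.degrees(x[2]));
plan((0.4712,-0.2971,0.13),0.0262,3)
```

```text
cradle pose [ 0.4714 -0.2981  0.0272] 1.5584011424121769
[[-0.0013  0.2269]
 [ 0.2286 -0.2313]
 [ 0.821  -0.3871]
 [ 0.2049 -0.1256]
 [-0.8874 -0.5368]
 [ 0.0999 -0.77  ]
 [ 0.2577 -0.2556]
 [ 0.6857 -0.2886]
 [-1.2201 -0.9235]
 [-1.2355 -1.8746]]
cradle top only [ 0.4709 -0.2976  0.0222] 1.2693123429896054
t 6.3 p [ 0.467  -0.2855  0.1668] F [-0.34  1.41 -2.24] M [0.043 0.039 0.089] open 0.0103 tilt [-0.0048 -0.0025 -1.    ]
q [-0.0151  0.4399  0.6392  1.8963 -0.3209  0.9123  0.8036]
remain mm [  4.2498 -11.5825 -36.7524] rotvec [-0.0048  0.0024 -0.0008]
0 rot [-0.002  0.001 -0.   ] xyz [-3.9  1.4 12.3]
1 rot [-0.002  0.001 -0.   ] xyz [-3.9  1.4 12.3]
2 rot [-0.002  0.001 -0.   ] xyz [-3.9  1.3 12.3]
```

Call:
step_arm([
  {"rot": [-0.003, 0.001, 0], "xyz": [-8, 3, 8], "fingers": 1.0},
  {"rot": [-0.002, 0.001, 0], "xyz": [-5, 2, 12], "fingers": 1.0},
  {"rot": [0, 0, 0], "xyz": [0, 0, 12], "fingers": 1.0},
  {"rot": [0, 0, 0], "xyz": [0, 0, 4], "fingers": 1.0},
])

```text
time_s: 6.7
tcp_pos: [0.4741, -0.2966, 0.128]
ee_rot: [0.696, 0.718, 0.001, 0.0]
contact_force: [-0.1, 0.3, -1.7]
opening: 0.0102
```

Run:
```python
from look import *
plan((0.4713,-0.2975,0.110),0.0262,2)
```

```text
t 6.7 p [ 0.4741 -0.2966  0.128 ] F [-0.06  0.29 -1.67] M [0.022 0.006 0.05 ] open 0.0102 tilt [ 0.002   0.0009 -1.    ]
q [ 0.0397  0.5047  0.5988  1.9071 -0.3768  0.8414  0.8659]
remain mm [ -2.795   -0.8663 -18.0483] rotvec [ 0.002  -0.0008  0.004 ]
0 rot [ 0.001 -0.     0.002] xyz [-0.4 -1.4  9. ]
1 rot [ 0.001 -0.     0.002] xyz [-0.4 -1.4  9. ]
```

Call:
step_arm([
  {"rot": [0.001, 0, 0.002], "xyz": [-1, -2.5, 8], "fingers": 1.0},
  {"rot": [0.001, 0, 0.002], "xyz": [0, -1, 6], "fingers": 1.0},
  {"rot": [0, 0, 0], "xyz": [0, 0, 2], "fingers": 1.0},
  {"rot": [0, 0, 0], "xyz": [0, 0, 0], "fingers": 1.0},
])

```text
time_s: 7.1
tcp_pos: [0.4693, -0.2972, 0.109]
ee_rot: [0.698, 0.716, -0.0, -0.002]
contact_force: [0.7, 0.1, -2.4]
opening: 0.0103
```

Run:
```python
from look import *
plan((0.4713,-0.2975,0.110),0.0262,2)
look("7")
a=cv2.imread("pics/top7_raw.png");cv2.imwrite("pics/top7c.png",cv2.resize(a[190:275,275:430],None,fx=5,fy=5,interpolation=cv2.INTER_CUBIC))
a=cv2.imread("pics/side7_raw.png");cv2.imwrite("pics/side7c.png",cv2.resize(a[210:350,210:350],None,fx=4,fy=4,interpolation=cv2.INTER_CUBIC))
c=bot.read_camera("wrist");cv2.imwrite("pics/wrist7.png",c["frame"][:,:,::-1]);np.savez("w7.npz",K=c["intrinsics"],D=c["D"],E=c["camera_from_world"])
```

```text
t 7.1 p [ 0.4693 -0.2972  0.109 ] F [ 0.73  0.12 -2.38] M [-0.071  0.061  0.013] open 0.0103 tilt [-0.0031  0.002  -1.    ]
q [ 0.055   0.528   0.5844  1.928  -0.3959  0.8049  0.8829]
remain mm [ 1.9758 -0.3467  0.9909] rotvec [-0.0031 -0.0021 -0.0005]
0 rot [-0.002 -0.001 -0.   ] xyz [-0.2  1.  -0.5]
1 rot [-0.002 -0.001 -0.   ] xyz [-0.2  1.  -0.5]
```

View pics/top7c.png

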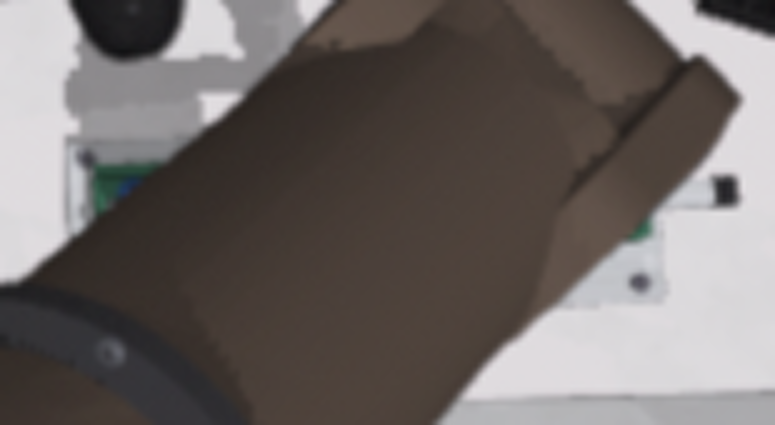

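View pics/side7c.png

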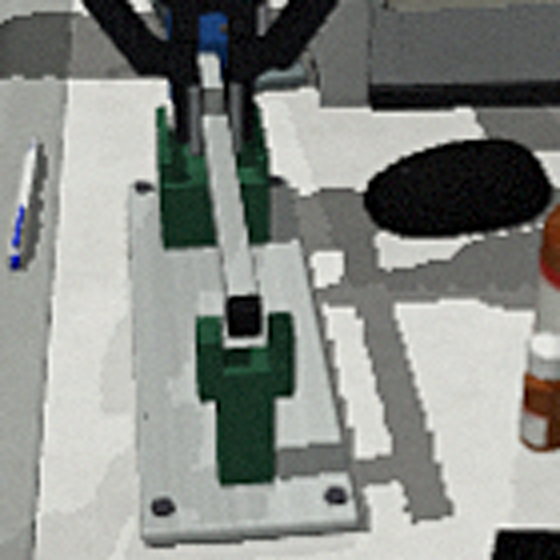

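View pics/wrist7.png

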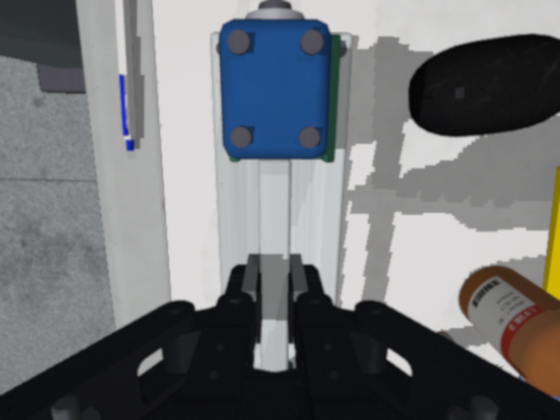

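Run:
```python
from plan import *
z=np.load("w7.npz");T["w"]=(z["K"],z["D"],z["E"][:3])
w=cv2.imread("pics/wrist7.png")
cv2.imwrite("pics/w7c.png",cv2.resize(w[0:290,200:360],None,fx=2,fy=2,interpolation=cv2.INTER_CUBIC))
t=crop((738,190),(275,190),5);s=crop((245,297),(210,210),4)
X,r=tri(t,s);print("tail top",X,r)
a=.0262;c=np.array([.4713,-.2975,0])
loc=lambda P:R.from_euler('z',-a).apply(P-c)
print("tail in cradle",loc(X))
print("tail side-only y at z", loc(plane([s],"side",.122)))
print("pocket near corners", loc(plane([(231,160),(334,160)],"w",.062)))
print("plate edges", loc(plane([(217,200),(345,200),(220,240),(341,240)],"w",.010)))
print("head top corners", loc(plane([(221,150),(330,150),(224,158),(326,158)],"w",.129)))
print("bar", loc(plane([(259,200),(290.5,200)],"w",.121)))
```

```text
tail top [ 0.4729 -0.4656  0.1228] [-0.0182 -0.6166 -0.4258  0.0492]
tail in cradle [-0.0028 -0.1681  0.1228]
tail side-only y at z [[-0.002  -0.1669  0.122 ]]
pocket near corners [[-0.0249  0.0486  0.062 ]
 [ 0.0294  0.0486  0.062 ]]
plate edges [[-0.0426  0.0138  0.01  ]
 [ 0.0477  0.0137  0.01  ]
 [-0.0418 -0.0163  0.01  ]
 [ 0.0465 -0.0164  0.01  ]]
head top corners [[-0.0192  0.0606  0.129 ]
 [ 0.016   0.0605  0.129 ]
 [-0.0184  0.058   0.129 ]
 [ 0.0149  0.0579  0.129 ]]
bar [[-0.0075  0.0418  0.121 ]
 [ 0.0039  0.0418  0.121 ]]
```

View pics/w7c.png

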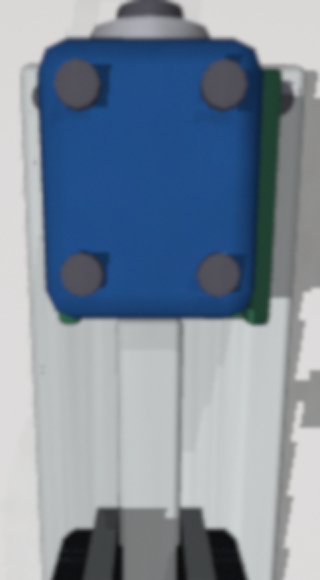

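Call:
step_arm([
  {"rot": [-0.002, -0.002, 0], "xyz": [-1, 2, 0], "fingers": 1.0},
  {"rot": [0, 0, 0], "xyz": [-0.5, 1, 0], "fingers": 1.0},
  {"rot": [0, 0, 0], "xyz": [0, 0, 0], "fingers": 1.0},
  {"rot": [0, 0, 0], "xyz": [0, 0, 0], "fingers": 1.0},
])

```text
time_s: 7.65
tcp_pos: [0.474, -0.2991, 0.1107]
ee_rot: [0.698, 0.716, 0.0, 0.001]
contact_force: [-0.1, -0.6, -2.0]
opening: 0.0105
```

Run:
```python
from look import *
plan((0.4726,-0.2987,0.109),0.0262,1)
```

```text
t 7.65 p [ 0.474  -0.2991  0.1107] F [-0.1  -0.56 -1.97] M [-0.018  0.01   0.053] open 0.0105 tilt [ 0.0023 -0.0013 -1.    ]
q [ 0.0549  0.5293  0.5845  1.9198 -0.3968  0.8056  0.8819]
remain mm [-1.3741  0.4425 -1.7249] rotvec [0.0023 0.0014 0.0002]
0 rot [0.002 0.001 0.   ] xyz [ 0.5 -1.4  1.7]
```

Call:
step_arm([
  {"rot": [0.001, 0, 0], "xyz": [0, -0.5, 1], "fingers": 1.0},
  {"rot": [0, 0, 0], "xyz": [0, 0, 0], "fingers": 1.0},
  {"rot": [0, 0, 0], "xyz": [0, 0, 0], "fingers": 1.0},
])

```text
time_s: 7.95
tcp_pos: [0.4734, -0.2991, 0.1097]
ee_rot: [0.698, 0.716, -0.0, 0.001]
contact_force: [-0.0, -0.7, -2.2]
opening: 0.0102
```

Run:
```python
from look import *
plan((0.4726,-0.2987,0.109),0.0262,1)
look("8")
a=cv2.imread("pics/top8_raw.png");cv2.imwrite("pics/top8c.png",cv2.resize(a[190:275,275:430],None,fx=5,fy=5,interpolation=cv2.INTER_CUBIC))
a=cv2.imread("pics/side8_raw.png");cv2.imwrite("pics/side8c.png",cv2.resize(a[210:350,210:350],None,fx=4,fy=4,interpolation=cv2.INTER_CUBIC))
c=bot.read_camera("wrist");cv2.imwrite("pics/wrist8.png",c["frame"][:,:,::-1])
plan((0.4726,-0.2987,0.109),0.0262,1)
```

```text
t 7.95 p [ 0.4734 -0.2991  0.1097] F [-0.01 -0.69 -2.17] M [ 0.04   0.023 -0.009] open 0.0102 tilt [ 0.0013 -0.0014 -1.    ]
q [ 0.0555  0.5305  0.584   1.921  -0.3972  0.804   0.8826]
remain mm [-0.84    0.4443 -0.7093] rotvec [0.0013 0.0014 0.0002]
0 rot [0.001 0.001 0.   ] xyz [ 0.5 -0.8  0.7]
t 8.1 p [ 0.4735 -0.2991  0.1097] F [ 0.85 -0.45 -3.1 ] M [-0.011 -0.036  0.034] open 0.0103 tilt [ 0.0014 -0.0013 -1.    ]
q [ 0.0555  0.5305  0.584   1.921  -0.3972  0.804   0.8826]
remain mm [-0.8577  0.4389 -0.712 ] rotvec [0.0013 0.0014 0.0002]
0 rot [0.001 0.001 0.   ] xyz [ 0.5 -0.8  0.7]
```

View pics/side8c.png

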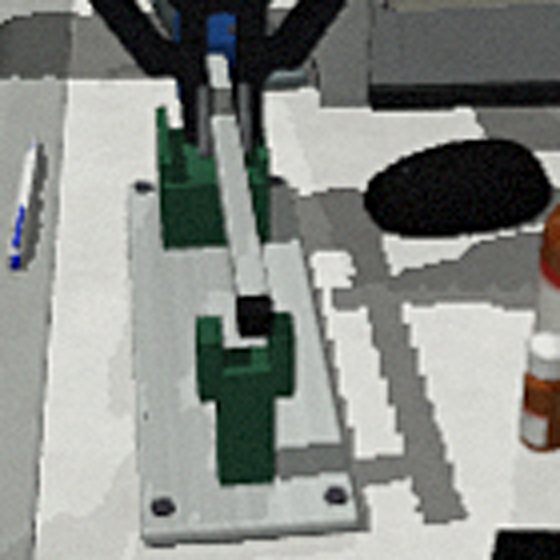

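View pics/wrist8.png

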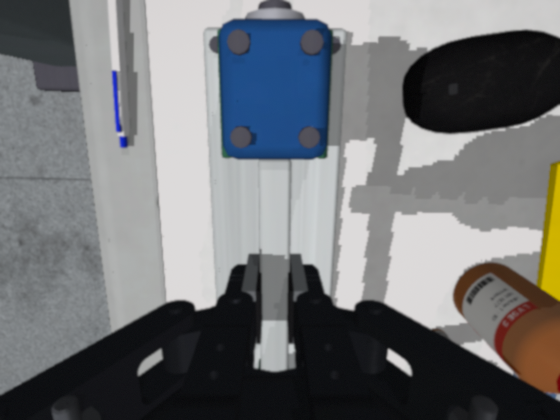

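View pics/top8c.png

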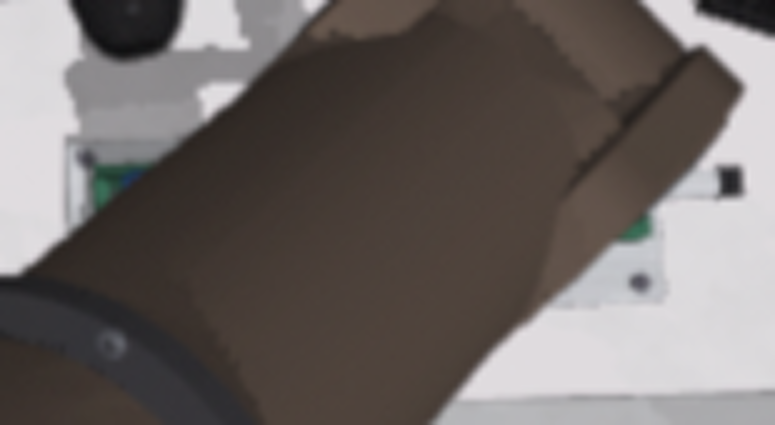

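Run:
```python
from plan import *
t=crop((741,181),(275,190),5);s=crop((254,297),(210,210),4)
X,r=tri(t,s);print("tail top",X,r)
for a,c in [(.0262,(.4713,-.2975,0)),(.0222,(.4709,-.2976,0))]:
    loc=lambda P:R.from_euler('z',-a).apply(P-np.array(c))
    print(loc(X),loc(plane([s],"side",.121)))
# fork in side picture: prong tops outer edges at back edge
print([loc(plane([crop(p,(210,210),4)],"side",.085)) for p in [(197,316),(295,314)]])
```

```text
tail top [ 0.4764 -0.467   0.1235] [-0.0119 -0.461  -0.3176  0.0375]
[ 0.0007 -0.1695  0.1235] [[ 0.0015 -0.1658  0.121 ]]
[ 0.0018 -0.1694  0.1235] [[ 0.0026 -0.1657  0.121 ]]
[array([[-0.017 , -0.1237,  0.085 ]]), array([[ 0.023 , -0.1263,  0.085 ]])]
```

Run:
```python
from rig import bot
s=bot.read_state();print(s["tcp_pos"],s["contact_force"],abs(s["qd"]).max() if hasattr(s["qd"],'max') else s["qd"])
print(bot.sign_off())
```

```text
[ 0.47345769 -0.29913891  0.10971203] [ 0.85113191 -0.44845937 -3.09681366] 0.0011136372237722542
the job is handed in; nothing more can be done
None
```

I gripped the clamp arm's bar at its balance point with 80 N and lifted it about 65 mm, clear of both hooks. I then carried it over the cradle and handed in still holding it there, at about 8.1 s.

**Position:** the tail end measured 169.5 mm from the seat along the bar, against 170 mm ideal. The bar is within about 1–3 mm of the cradle's centre line sideways. The grip point is at a height of 0.115 m, 40 mm above the seat.

**Level and steady:** the tool is tilted less than 0.002 rad and the joints had stopped moving. The wrist load of 2–3 N is just the arm's weight, so it is not touching the cradle.

**Surroundings:** the pen, bottle and white vial looked undisturbed in the side and wrist views; I did not check the slim amber vial up close.

**Where checks disagreed:**
- **Sideways offset:** the wrist camera and the top and side cameras differed by about 2 mm, the calibration limit. I settled between them.
- **Tail height:** the tail's top came out about 2.5 mm higher than expected for a perfectly level bar. A bias of similar size was present in the first side view, so I treated it as measurement error.

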